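# Park the ring mixer with its valve stem up

## Robot

A 6-joint arm with a two-finger parallel gripper is mounted at the origin on the work surface; the furniture and walls round the work are solid. World frame = base frame: x ahead of the robot, y to its left, z up, the work surface at z = 0. Lengths are in mm, angles in rad, forces in N, time in s.
With the tool pointing down it reaches from about 350 to 975 mm from the base axis. Payload 7.1 kg.
Tool frame: the origin (TCP) lies at the very end of the fingers, on their centre line; the grasp point (between the pads) lies 19 mm behind it; z points along the fingers, y is the line along which they close (so a half turn about z gives the same grasp; the last joint's range is limited). The gripper opens to 88 mm and grips with 3 to 60 N. Pads are 20 mm wide; open, the fingers measure 115 mm over their backs; the gripper's body (75 mm by 178 mm) begins 61 mm behind the grasp point.
Start: joints at [-0.019, 0.423, 1.63, -0, 1.089, -0.019], TCP at [624.984, 0.026, 222.675] pointing down, gripper open.
Joint ranges: [-3, 3], [-0.9, 2.11], [0.09, 2.58], [-1.31, 4.45], [0.11, 2.69], [-2.54, 2.54]. Speed limits (rad/s): [2.39, 2.39, 3.01, 3.14, 3.14, 3.14].

## Interface

Orientations are given as a rotation vector (axis times angle).
In Python, from workcell import * gives the robot as it stands.
- The arm moves only by the tool step_arm, never from a script. Its argument "deltas" is a list of rows, each a list of 3 entries, a list of its own where there are three numbers: the shift along the tool's x, y, z in units of 300 mm (1.0 is 300 mm), then the turn, a rotation vector about the tool's x, y, z in units of 1.5 rad (1.0 is 1.5 rad), then the gripper command: -1 is shut, 1 is fully open, values between are in proportion. In form: [[[dx, dy, dz], [rx, ry, rz], gripper], ...]. A call has 1 to 20 rows; each row is the pose to reach, as a shift and turn from the pose commanded when the call began, along the tool's axes at that moment; what a row does not reach only later rows make up. A row lasts 1/12 s, in which the tool goes at most 41.7 mm and 7.16 degrees, less where a joint would pass 70% of its speed; a pose out of reach is approached as far as the arm can. A call with a number of a shift or a turn outside -1 to 1 is refused whole. A call with a gripper value outside its range is refused whole. The fingers move at their own pace and stop on an object; the grip force is fixed at half the most. Time passes only in rows, so rows that repeat a pose let the fingers close. It gives the time, the measured TCP pose, the force, the opening and the grip force at its end, in the units of the state.
- get_obs(): the state, without advancing time (a new reading comes with each control period).
- get_image(name): name is "scene" or "side" or "wrist"; returns a dict with "pixels" (384x512x3 uint8, red, green, blue), "fx", "fy", "cx", "cy" (pixels), "T" (4x4, takes a point from camera to world coordinates). Camera axes: x right, y down, z forward; pixel columns grow to the right and rows downward; lengths in mm; the calibration is good to about 2 mm. The wrist camera is an equidistant fisheye: a pixel r from the principal point sees the ray r / f radians off the axis. A picture is of the moment at which its call begins. There is no depth.
- close_job(): hands the job in; it is judged then, once.
The state is a dict: "t": time; "qpos": joint angles; "qvel": joint speeds; "joint_torque": joint torques, N m; "ee_pos": TCP position; "orientation": TCP orientation; "ft_force": force on the tool from outside, world axes, zero at the start; "moment": the same for the moment, N m; "width": finger opening in mm; "grasp_force": force on a finger pad.
Only numpy, scipy, OpenCV 4.12 (cv2) and the standard library are available. Lean on these libraries where they do the work, as an engineer would, in place of code of your own. Each camera call takes 0.05 s, during which the arm holds its last target. There are 200 camera calls.

## Task

Turn the bench mixer's spoked wheel by pushing one spoke after another with the closed fingertips, until the valve stem on its ring points straight up, ready for filling, and leave it at rest there. Push gently: do not grip, lift or shove anything; the mixer and the cups and dropper bottles round it stay standing where they are.

Things in the scene. Friction and masses are not known exactly. Their poses are not given: they have to be found in the camera images.
- mixer: Loose bench mixer, 3 to 4 kg: grey base plate 170 x 180 mm (along its x, y) on rubber feet, top 17 mm up, and a white drive housing (64 x 100 mm, 183 mm tall) at the far side of the plate. Origin: centre of its underside; z up; its x axis is the wheel's axle and points from the wheel back into the housing (away from the robot, turned by up to about 0.42 rad).
- wheel_centre (a point): Centre of the spoked wheel, on its axle: 150 mm above the mixer's underside and 35 mm in front of its origin (-x of the mixer). Axes as the mixer. The wheel stands upright, its face to the robot. Six equal round spokes, 12 mm thick, 60 degrees apart, stick out past a hollow ring (outer radius 63 mm, 22 mm thick) to radius 125 mm, all in the plane through this point.
- wheel (a joint): Angle of the wheel, rad, can be several turns either way. 0 (or any whole turn) = valve stem straight up; it grows as the wheel turns clockwise seen from the robot (top moving to the mixer's -y). Seen from the robot, spokes lie at 30, 90, 150, 210, 270 and 330 degrees from the stem, so the stem is midway between two spokes. No stop, no catch: it turns either way against a steady friction of about 0.2 N m (about 2 N at a spoke's end) and stays where it is left.
- stem_tip (a point): End of the one valve stem, which sticks radially outward from the ring between two spokes: 12 mm thick metal, black cap 16 mm thick, end at radius 88 mm from wheel_centre, in the plane of the spokes. The point's z axis points out along the stem, x along the axle.
- cup_yellow: Bystander: loose specimen cup with screw lid, 51 mm across, 64 mm tall, upright; origin at the centre of its underside, z up.
- cup_white: Bystander: loose specimen cup with screw lid, 51 mm across, 64 mm tall, upright; origin at the centre of its underside, z up.
- dropper_a: Bystander: loose dropper bottle, 33 mm across, 102 mm tall, upright; origin at the centre of its underside, z up.
- dropper_b: Bystander: loose dropper bottle, 33 mm across, 102 mm tall, upright; origin at the centre of its underside, z up.

How it is judged:
By the outcome, as a careful person would: the job done as asked, in the order asked, and still so for the second after the job is handed in, with the robot touching nothing.
It also fails if it takes over 61 s, if anything falls off the work surface, if the arm or the gripper's body presses on something with over 40 N, if the wrist force passes 120 N, or if a joint passes its speed limit or range.

## Working session

There is one attempt and no reset: what is moved stays moved. The work goes in short steps, Python scripts to look and compute and a tool call to move; the robot and the scene stay as the last step left them, time stands still between calls to the robot, and variables do not carry over. Pictures are saved under pics/ and viewed, at most 10 in all, crops included, and the job is handed in when it is done.

Besides the shell and the picture viewer there is one more tool, called after "Emit:" by a JSON object that holds its "api" and its "payload". step_arm: Moves the arm, as the interface text tells. Its arguments: {"type":"object","properties":{"deltas":{"type":"array","items":{"type":"array"}}},"required":["deltas"]}

```bash
mkdir -p pics; ls; python3 - <<'E'
from workcell import *
import cv2,numpy as np
o=get_obs();print(o)
for n in ["scene","side","wrist"]:
    d=get_image(n);cv2.imwrite(f"pics/{n}0.png",d["pixels"][:,:,::-1]);print(n,d["fx"],d["fy"],d["cx"],d["cy"],np.round(d["T"],3).tolist())
a=cv2.imread("pics/scene0.png");b=cv2.imread("pics/side0.png")
E
```

```text
pics
{'t': 0.0, 'qpos': array([-1.90233382e-02,  4.23820600e-01,  1.63067949e+00,  2.76975366e-05,
        1.08859637e+00, -1.90202285e-02]), 'qvel': array([ 8.87847808e-05,  6.87534531e-04, -4.42751772e-04, -3.58976562e-04,
       -4.12907058e-04, -3.82846291e-05]), 'joint_torque': array([ 1.28069914e-03, -5.44622147e+01, -2.73670936e+01,  6.42951974e-02,
        2.27214623e-02, -1.51321510e-04]), 'ee_pos': array([6.24449838e+02, 2.91997772e-02, 2.21918462e+02]), 'orientation': array([-2.22068081e+00, -2.22064534e+00,  1.60991814e-03]), 'ft_force': array([-0.48529482, -0.00477665,  0.21706122]), 'moment': array([ 0.01100843, -0.02166624, -0.00227322]), 'grasp_force': 0.0, 'width': 87.68252676130558}
scene 419.09787317322963 419.09787317322963 253.18275415878645 191.9593043122623 [[0.954, -0.151, 0.26, 273.695], [-0.3, -0.411, 0.861, -962.512], [-0.023, -0.899, -0.437, 615.342], [0.0, 0.0, 0.0, 1.0]]
side 403.5831061452862 403.5831061452862 251.89560661597545 191.80443238275186 [[0.956, -0.207, 0.208, 367.182], [-0.293, -0.646, 0.705, -729.834], [-0.011, -0.735, -0.678, 813.701], [0.0, 0.0, 0.0, 1.0]]
wrist 297.3186396354542 297.3186396354542 254.52243924253634 190.79550952906823 [[1.0, 0.0, -0.002, 624.097], [-0.0, -0.957, -0.291, 79.781], [-0.002, 0.291, -0.957, 384.447], [0.0, 0.0, 0.0, 1.0]]
```

View pics/scene0.png

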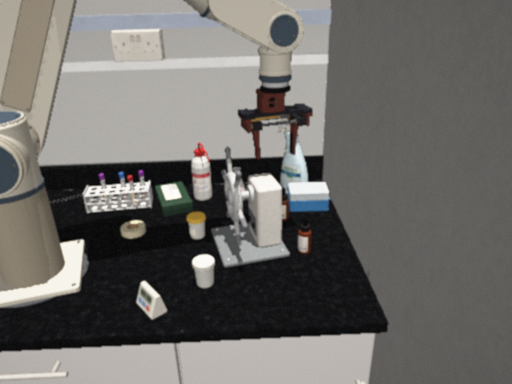

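View pics/side0.png

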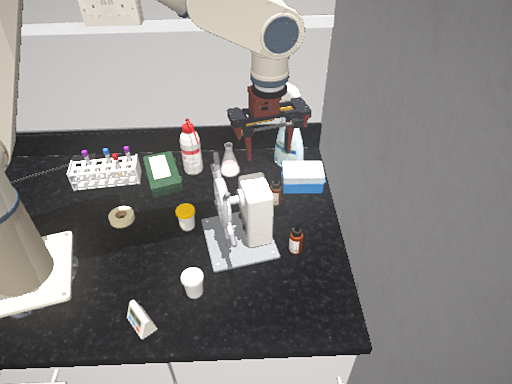

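```bash
cat > h.py <<'E'
from workcell import *
import cv2,numpy as np
from scipy.spatial.transform import Rotation as R
def ray(d,u,v,fish=False):
    x,y=(u-d["cx"])/d["fx"],(v-d["cy"])/d["fy"]
    if fish:
        r=np.hypot(x,y)+1e-9; c=np.array([x/r*np.sin(r),y/r*np.sin(r),np.cos(r)])
    else: c=np.array([x,y,1.])
    T=np.array(d["T"]); return T[:3,3],T[:3,:3]@(c/np.linalg.norm(c))
def onz(d,u,v,z,fish=False):
    o,k=ray(d,u,v,fish); return o+k*(z-o[2])/k[2]
def onplane(d,u,v,p,n,fish=False):
    o,k=ray(d,u,v,fish); return o+k*((p-o)@n)/(k@n)
def proj(d,P,fish=False):
    T=np.array(d["T"]); c=T[:3,:3].T@(np.array(P)-T[:3,3])
    if fish:
        r=np.hypot(c[0],c[1]); th=np.arctan2(r,c[2]); s=th/r
        return d["cx"]+d["fx"]*c[0]*s, d["cy"]+d["fy"]*c[1]*s
    return d["cx"]+d["fx"]*c[0]/c[2], d["cy"]+d["fy"]*c[1]/c[2]
E
python3 - <<'E'
from h import *
a=cv2.imread("pics/scene0.png")[130:280,170:330];b=cv2.imread("pics/side0.png")[140:290,165:325];w=cv2.imread("pics/wrist0.png")
c=np.hstack([cv2.resize(x,None,fx=2.5,fy=2.5,interpolation=cv2.INTER_CUBIC) for x in(a,b)])
cv2.imwrite("pics/c0.png",c)
d=get_image("side")
for p in [(203,221),(214,268),(279,258),(262,212)]: print(onz(d,*p,17))
E
```

```text
[451.87970978  27.07023311  17.        ]
[ 444.90024067 -133.86836069   17.        ]
[ 605.03539901 -152.74938681   17.        ]
[614.43366575  10.98339321  17.        ]
```

View pics/c0.png

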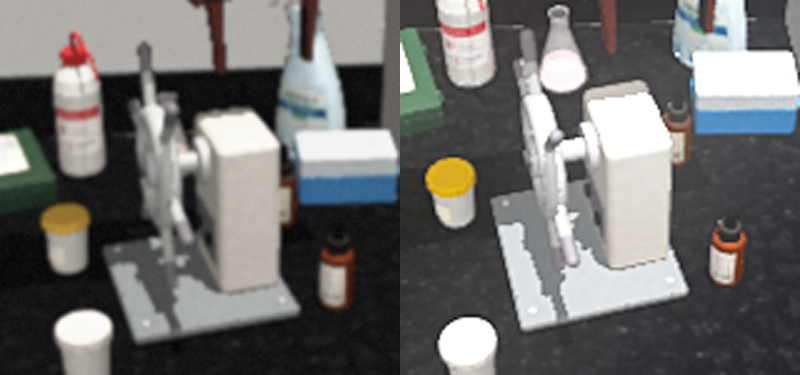

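View pics/wrist0.png

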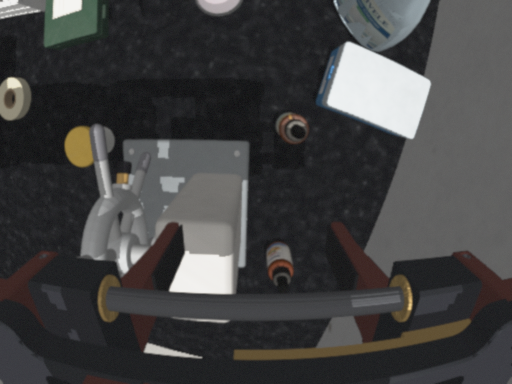

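The wheel is nearly edge-on in the fixed views: hub about (232,198) in scene, and the plate's front-left corner about (201,218) in side. The wrist view shows two spokes, at (97,128) and (147,155). I'll back off and tilt to see the wheel face.

Emit:
{"api": "step_arm", "payload": {"deltas": [[[0,0,-0.6],[0,0,0],-1],[[0,0,-0.6],[0,0,0],-1],[[0,0,-0.6],[0,0,0],-1],[[0,0,-0.6],[0,0,0],-1],[[0,0,-0.6],[0,0,0],-1],[[-0.2,-0.87,-0.6],[-0.5,0,0],-1],[[-0.2,-0.87,-0.6],[-0.5,0,0],-1],[[-0.2,-0.87,-0.6],[-0.5,0,0],-1],[[-0.2,-0.87,-0.6],[-0.5,0,0],-1],[[-0.2,-0.87,-0.6],[-0.5,0,0],-1],[[-0.2,-0.87,-0.6],[-0.5,0,0],-1],[[-0.2,-0.87,-0.6],[-0.5,0,0],-1],[[-0.2,-0.87,-0.4],[-0.5,0,0],-1],[[-0.2,-0.87,-0.4],[-0.5,0,0],-1],[[-0.2,-0.87,-0.4],[-0.5,0,0],-1]]}}

```text
t: 1.45
ee_pos: [361.1, -59.5, 339.3]
orientation: [1.788, 1.783, 0.7]
ft_force: [-0.4, 1.4, 0.7]
width: 0.5
grasp_force: 0.0
```

```bash
python3 - <<'E'
from h import *
o=get_obs();print(o['t'],o['ee_pos'],o['orientation'],o['qpos'],o['width'])
d=get_image("wrist");cv2.imwrite("pics/w1.png",d["pixels"][:,:,::-1]);print(np.round(d["T"],3).tolist())
np.save("w1.npy",d,allow_pickle=True)
d=get_image("side");np.save("s1.npy",d,allow_pickle=True)
for p in [(201,218),(213,271.2),(280.2,257.2)]: print(onz(d,*p,17))
print(onz(np.load("w1.npy",allow_pickle=True).item(),250,190,150,True))
E
python3 -c "
import cv2;a=cv2.imread('pics/w1.png');cv2.imwrite('pics/w1b.png',cv2.resize(a,(800,600),interpolation=cv2.INTER_CUBIC))"
```

```text
1.45 [361.11355807 -59.51542207 339.31665291] [1.78783672 1.78307662 0.69995785] [-0.44869415 -0.49076849  2.41950757  0.55664249  0.59076552 -0.81410398] 0.5034374931327906
[[0.734, -0.2, 0.649, 250.584], [-0.003, -0.957, -0.292, 20.303], [0.679, 0.212, -0.703, 458.76], [0.0, 0.0, 0.0, 1.0]]
[449.00489046  39.71323664  17.        ]
[ 440.46585222 -142.33614191   17.        ]
[ 608.70648739 -151.31212396   17.        ]
[ 526.64958747 -104.7271806   150.        ]
```

View pics/w1b.png

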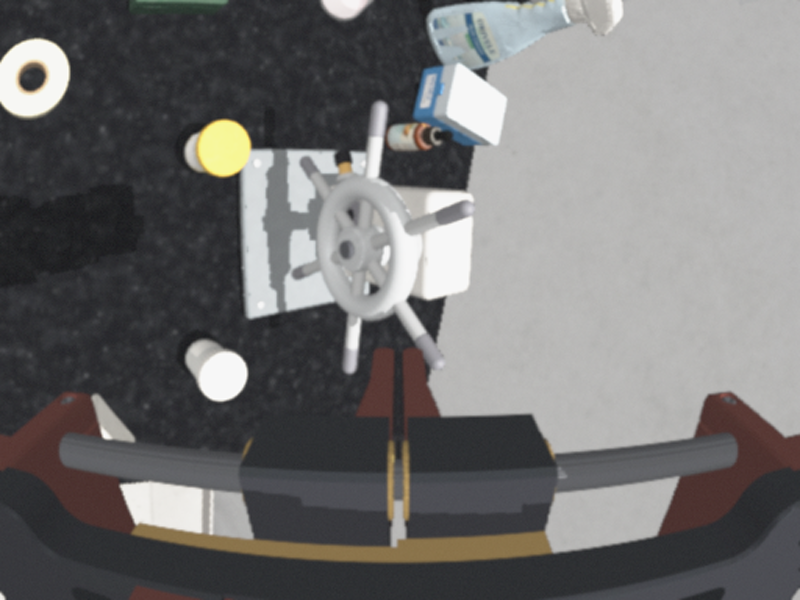

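```bash
cat > ang.py <<'E'
from h import *
yaw=-0.05;C=np.array([494,-54,150.]);n=np.array([np.cos(yaw),np.sin(yaw),0]);Y=np.array([-n[1],n[0],0])
def meas(d,pts,s=1.5625):
    for p in pts:
        q=onplane(d,(p[0]+.5)/s-.5,(p[1]+.5)/s-.5,C,n,True)-C
        a=np.degrees(np.arctan2(-q@Y,q[2]));print(p,'r %.1f ang(cw from up) %.1f'%(np.hypot(q@Y,q[2]),a), np.round(q+C))
E
python3 - <<'E'
from ang import *
d=np.load("w1.npy",allow_pickle=True).item()
meas(d,[(380,105),(467,208),(435,360),(349,370),(298,272),(307,161),(343,155)])
print([np.round(onz(d,u/1.5625,v/1.5625,z,True)) for u,v,z in[(224,148,64),(221,374,64),(440,138,102)]])
s=np.load("s1.npy",allow_pickle=True).item()
print([np.round(onz(s,u,v,z)) for u,v,z in[(186,212,64),(193,276,64),(297,231,102),(277,182,102)]])
print(proj(d,C,True))
E
```

```text
(380, 105) r 122.2 ang(cw from up) -81.6 [500.  67. 168.]
(467, 208) r 119.7 ang(cw from up) -21.1 [496. -11. 262.]
(435, 360) r 116.6 ang(cw from up) 39.1 [ 490. -127.  241.]
(349, 370) r 121.1 ang(cw from up) 98.6 [ 488. -174.  132.]
(298, 272) r 115.5 ang(cw from up) 160.0 [492. -94.  41.]
(307, 161) r 119.0 ang(cw from up) -140.1 [498.  22.  59.]
(343, 155) r 86.1 ang(cw from up) -110.8 [498.  26. 119.]
[array([408.,  38.,  64.]), array([ 384., -171.,   64.]), array([645.,  46., 102.])]
[array([411.,  27.,  64.]), array([ 390., -176.,   64.]), array([ 647., -152.,  102.]), array([661.,  26., 102.])]
(np.float64(231.63181135827276), np.float64(158.6471826826426))
```

```bash
cat > go.py <<'E'
from h import *
import sys
o=get_obs();M=R.from_rotvec(o['orientation']).as_matrix()
G=np.array([[0,1,0],[1,0,0],[0,0,-1.]])
print(o['t'],o['ee_pos'],o['ft_force'],'turn',R.from_matrix(M.T@G).as_rotvec()/1.5)
for a in sys.argv[1:]:
    print(a,np.round(M.T@(np.array(eval(a))-o['ee_pos'])/300,4))
E
python3 go.py [498,26,335]
```

```text
1.55 [364.04853921 -60.04519573 343.01891761] [ 0.08942358 -0.95686002  0.13940617] turn [ 4.99662178e-01 -2.14562685e-04 -3.28781044e-04]
[498,26,335] [0.287  0.3085 0.3238]
```

Emit:
{"api": "step_arm", "payload": {"deltas": [[[0.287,0.31,0.324],[0.5,0,0],-1],[[0.287,0.31,0.324],[0.5,0,0],-1],[[0.287,0.31,0.324],[0.5,0,0],-1],[[0.287,0.31,0.324],[0.5,0,0],-1],[[0.287,0.31,0.324],[0.5,0,0],-1],[[0.287,0.31,0.324],[0.5,0,0],-1],[[0.287,0.31,0.324],[0.5,0,0],-1],[[0.287,0.31,0.324],[0.5,0,0],-1],[[0.287,0.31,0.324],[0.5,0,0],-1]]}}

```text
t: 2.3
ee_pos: [501.8, 27.2, 334.9]
orientation: [-2.22, -2.223, 0.003]
ft_force: [-0.2, -0.4, -0.4]
width: 0.5
grasp_force: 0.0
```

```bash
python3 go.py [498,26,245] [496,-15,245] [491,-108,245]; python3 - <<'E'
from h import *
a=[get_image(n)["pixels"][:,:,::-1] for n in("wrist","side")]
a=[cv2.resize(a[0][:300,60:360],(400,400)),cv2.resize(a[1][100:300,130:330],(400,400))]
cv2.imwrite("pics/c2.png",np.hstack(a))
E
```

```text
2.3 [501.82409061  27.18888175 334.90493292] [-0.24282909 -0.38037753 -0.37222221] turn [-0.00100654  0.00078404  0.00093815]
[498,26,245] [-0.0036 -0.0123  0.2997]
[496,-15,245] [-0.1402 -0.0192  0.2999]
[491,-108,245] [-0.4502 -0.0363  0.3003]
```

View pics/c2.png

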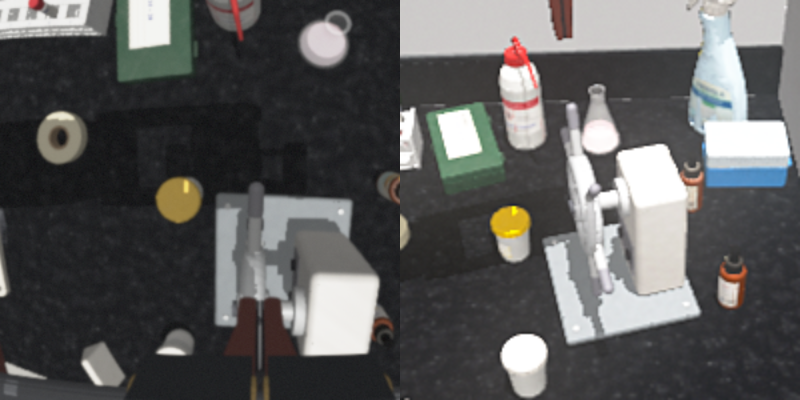

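Fingertips line up with the wheel plane, above the gap left of the top spoke. Next: lower, then push the first spoke slowly.

Emit:
{"api": "step_arm", "payload": {"deltas": [[[0,-0.01,0.12],[0,0,0],-1],[[0,-0.01,0.22],[0,0,0],-1],[[0,-0.01,0.3],[0,0,0],-1],[[0,-0.01,0.3],[0,0,0],-1],[[-0.03,-0.012,0.3],[0,0,0],-1],[[-0.06,-0.014,0.3],[0,0,0],-1],[[-0.09,-0.015,0.3],[0,0,0],-1],[[-0.12,-0.017,0.3],[0,0,0],-1],[[-0.15,-0.019,0.3],[0,0,0],-1],[[-0.18,-0.02,0.3],[0,0,0],-1]]}}

```text
t: 3.23
ee_pos: [492.7, -29.0, 246.0]
orientation: [2.221, 2.22, 0.002]
ft_force: [0.3, 1.8, 1.1]
width: 0.3
grasp_force: 1.1
```

Emit:
{"api": "step_arm", "payload": {"deltas": [[[-0.03,-0.002,0],[0,0,0],-1],[[-0.06,-0.003,0],[0,0,0],-1],[[-0.09,-0.005,0],[0,0,0],-1],[[-0.12,-0.006,0],[0,0,0],-1],[[-0.15,-0.008,0],[0,0,0],-1],[[-0.18,-0.01,0],[0,0,0],-1],[[-0.21,-0.011,0],[0,0,0],-1],[[-0.24,-0.013,0],[0,0,0],-1],[[-0.26,-0.014,0],[0,0,0],-1],[[-0.27,-0.015,0],[0,0,0],-1],[[-0.27,-0.015,0],[0,0,0],-1]]}}

```text
t: 4.15
ee_pos: [487.9, -109.8, 245.1]
orientation: [2.222, 2.22, -0.0]
ft_force: [0.9, 0.6, 0.7]
width: 0.4
grasp_force: 0.2
```

```bash
python3 go.py [498,30,300] [498,30,245]; python3 - <<'E'
from h import *
d=get_image("wrist");a=[d["pixels"][:,:,::-1],get_image("side")["pixels"][:,:,::-1]]
a=[cv2.resize(a[0][:300,60:360],(400,400)),cv2.resize(a[1][100:300,130:330],(400,400))]
cv2.imwrite("pics/c3.png",np.hstack(a))
E
```

```text
4.15 [ 487.85752466 -109.77906028  245.08676903] [0.89907445 0.58375615 0.67884974] turn [ 0.0001683   0.00044353 -0.00042336]
[498,30,300] [ 0.4658  0.0336 -0.1833]
[498,30,245] [ 0.466   0.0335 -0.    ]
```

View pics/c3.png

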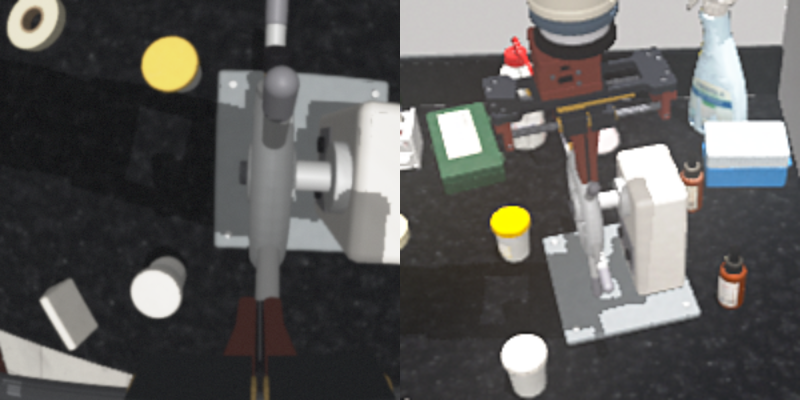

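The first spoke is pushed right, and the plate and cups haven't moved. Next: lift, return and push the next spoke.

Emit:
{"api": "step_arm", "payload": {"deltas": [[[0.01,0,-0.1],[0,0,0],-1],[[0.02,0,-0.2],[0,0,0],-1],[[0.02,0,-0.2],[0,0,0],-1],[[0.13,0.01,-0.2],[0,0,0],-1],[[0.25,0.02,-0.2],[0,0,0],-1],[[0.37,0.03,-0.2],[0,0,0],-1],[[0.466,0.033,-0.2],[0,0,0],-1],[[0.466,0.033,-0.2],[0,0,0],-1],[[0.466,0.033,-0.2],[0,0,0],-1],[[0.466,0.033,-0.1],[0,0,0],-1],[[0.466,0.033,0],[0,0,0],-1],[[0.466,0.033,0],[0,0,0],-1],[[0.466,0.033,0],[0,0,0],-1]]}}

```text
t: 5.33
ee_pos: [496.6, 30.0, 244.0]
orientation: [-2.221, -2.219, 0.005]
ft_force: [0.2, 0.8, 0.6]
width: 0.3
grasp_force: 0.0
```

Emit:
{"api": "step_arm", "payload": {"deltas": [[[-0.03,-0.002,0],[0,0,0],-1],[[-0.06,-0.003,0],[0,0,0],-1],[[-0.09,-0.005,0],[0,0,0],-1],[[-0.12,-0.006,0],[0,0,0],-1],[[-0.15,-0.008,0],[0,0,0],-1],[[-0.18,-0.01,0],[0,0,0],-1],[[-0.21,-0.011,0],[0,0,0],-1],[[-0.24,-0.013,0],[0,0,0],-1],[[-0.27,-0.015,0],[0,0,0],-1],[[-0.3,-0.017,0],[0,0,0],-1],[[-0.33,-0.018,0],[0,0,0],-1],[[-0.35,-0.019,0],[0,0,0],-1],[[-0.37,-0.02,0],[0,0,0],-1],[[-0.37,-0.02,0],[0,0,0],-1]]}}

```text
t: 6.5
ee_pos: [491.6, -81.3, 244.9]
orientation: [2.222, 2.22, -0.001]
ft_force: [0.6, 0.8, -0.2]
width: 0.5
grasp_force: 0.1
```

```bash
python3 go.py [364,-60,343]; python3 - <<'E'
from ang import *
d=get_image("wrist");a=d["pixels"][:,:,::-1]
cv2.imwrite("pics/w4.png",cv2.resize(a[:300,60:460],(800,600),interpolation=cv2.INTER_CUBIC));np.save("w4.npy",d,allow_pickle=True)
E
```

```text
6.5 [491.6073124  -81.2522956  244.90608651] [ 0.57814094  0.79373263 -0.18323132] turn [-0.00018854  0.00043941 -0.00045514]
[364,-60,343] [ 0.0703 -0.4255 -0.3269]
```

View pics/w4.png

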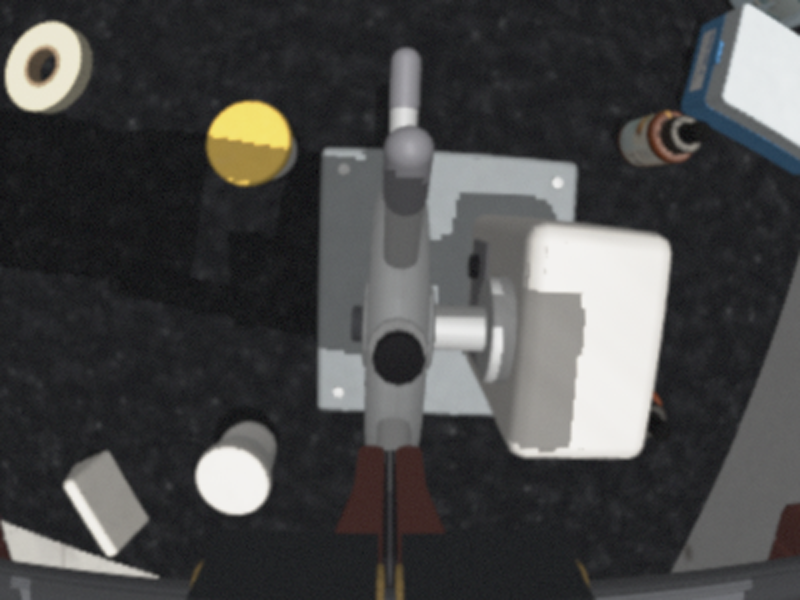

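The cap is seen end-on at (398,358) in the crop. The spoke left of the stem ends at about (407,150), and the plate hasn't moved. Next: compute the angle.

```bash
python3 - <<'E'
from ang import *
d=np.load("w4.npy",allow_pickle=True).item()
meas(d,[(398+120,358),(407+120,150)],2)
T=np.array(d["T"])
print(T[:3,3])
# predicted pixel of stem tip and spoke C end for several angles
for a in(-8,-6,-4,-2,0):
    f=lambda b,r:np.round((np.array(proj(d,C+r*(-np.sin(np.radians(b))*Y+np.cos(np.radians(b))*np.array([0,0,1])),True))-[60,0])*2)
    print(a,f(a,88),f(a-30,119))
for v in(345,372): print(d["pixels"].shape)
E
```

```text
(518, 358) r 50.1 ang(cw from up) 1.6 [494. -55. 200.]
(527, 150) r 77.9 ang(cw from up) -74.8 [498.  21. 170.]
[491.06178215  -1.38248291 407.30030574]
-8 [402. 344.] [414. 132.]
-6 [401. 355.] [414. 142.]
-4 [401. 365.] [413. 154.]
-2 [400. 375.] [413. 166.]
0 [399. 385.] [413. 180.]
(384, 512, 3)
(384, 512, 3)
```

Three estimates agree: the stem is about 5° short, so push about 10.5 mm more. Then back off, lift, and look from the front.

Emit:
{"api": "step_arm", "payload": {"deltas": [[[-0.01,0,0],[0,0,0],-1],[[-0.02,-0.001,0],[0,0,0],-1],[[-0.03,-0.002,0],[0,0,0],-1],[[-0.035,-0.002,0],[0,0,0],-1],[[-0.035,-0.002,0],[0,0,0],-1],[[-0.035,-0.002,0],[0,0,0],-1],[[-0.02,-0.002,0],[0,0,0],-1],[[-0.015,-0.002,0],[0,0,0],-1],[[-0.015,-0.002,-0.1],[0,0,0],-1],[[-0.015,0,-0.2],[0,0,0],-1],[[-0.015,0,-0.33],[0,0,0],-1]]}}

```text
t: 7.47
ee_pos: [490.4, -84.2, 343.4]
orientation: [-2.219, -2.219, 0.004]
ft_force: [1.9, -0.4, -1.4]
width: 0.4
grasp_force: 0.0
```

Emit:
{"api": "step_arm", "payload": {"deltas": [[[0.07,-0.42,0],[-0.5,0,0],-1],[[0.07,-0.42,0],[-0.5,0,0],-1],[[0.07,-0.42,0],[-0.5,0,0],-1],[[0.07,-0.42,0],[-0.5,0,0],-1],[[0.07,-0.42,0],[-0.5,0,0],-1],[[0.07,-0.42,0],[-0.5,0,0],-1],[[0.07,-0.42,0],[-0.5,0,0],-1],[[0.07,-0.42,0],[-0.5,0,0],-1],[[0.07,-0.42,0],[-0.5,0,0],-1],[[0.07,-0.42,0],[-0.5,0,0],-1]]}}

```text
t: 8.3
ee_pos: [366.4, -63.8, 344.8]
orientation: [1.783, 1.784, 0.701]
ft_force: [0.6, 0.3, 0.3]
width: 0.6
grasp_force: 0.0
```

```bash
python3 go.py; python3 - <<'E'
from ang import *
d=get_image("wrist");a=d["pixels"][:,:,::-1]
cv2.imwrite("pics/w5.png",cv2.resize(a[40:265,100:400],(800,600),interpolation=cv2.INTER_CUBIC));np.save("w5.npy",d,allow_pickle=True)
E
```

```text
8.3 [366.35104462 -63.79870682 344.79328673] [0.57351994 0.27137712 0.30165172] turn [4.99910063e-01 2.65713357e-04 3.75788986e-04]
```

View pics/w5.png

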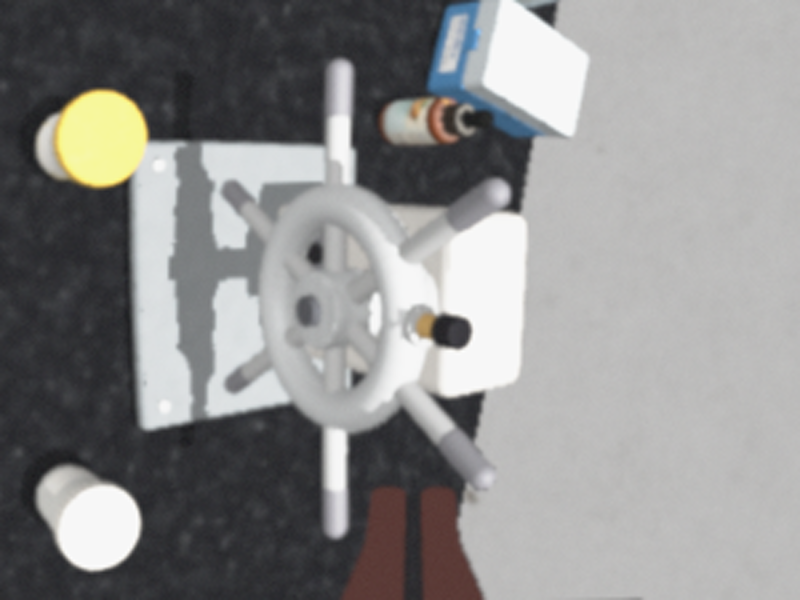

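```bash
python3 - <<'E'
from ang import *
d=np.load("w5.npy",allow_pickle=True).item();s=8/3
P=[(340,66),(500,187),(487,478),(335,531),(232,383),(231,187),(464,331)]
meas(d,[(u+100*s,v+40*s) for u,v in P],s)
s1=get_image("side");s0=np.load("s1.npy",allow_pickle=True).item()
D=np.abs(s1["pixels"].astype(int)-s0["pixels"]).max(2)>60
print("changed px", [(D[y:y+40,x:x+40].sum(),x,y) for y in range(180,320,40) for x in range(160,320,40)])
E
```

```text
(606.6666666666666, 172.66666666666666) r 122.4 ang(cw from up) -91.0 [500.  68. 148.]
(766.6666666666666, 293.66666666666663) r 122.2 ang(cw from up) -31.0 [497.   9. 255.]
(753.6666666666666, 584.6666666666666) r 121.8 ang(cw from up) 28.8 [ 491. -113.  257.]
(601.6666666666666, 637.6666666666666) r 120.9 ang(cw from up) 89.3 [ 488. -175.  151.]
(498.66666666666663, 489.66666666666663) r 120.4 ang(cw from up) 150.5 [ 491. -113.   45.]
(497.66666666666663, 293.66666666666663) r 122.2 ang(cw from up) -149.9 [497.   7.  44.]
(730.6666666666666, 437.66666666666663) r 88.7 ang(cw from up) -1.3 [494. -52. 239.]
changed px [(np.int64(0), 160, 180), (np.int64(114), 200, 180), (np.int64(0), 240, 180), (np.int64(0), 280, 180), (np.int64(0), 160, 220), (np.int64(60), 200, 220), (np.int64(0), 240, 220), (np.int64(0), 280, 220), (np.int64(0), 160, 260), (np.int64(3), 200, 260), (np.int64(0), 240, 260), (np.int64(0), 280, 260), (np.int64(0), 160, 300), (np.int64(0), 200, 300), (np.int64(0), 240, 300), (np.int64(0), 280, 300)]
```

The stem is within about 0.6° of upright, and the mixer and bystanders haven't moved. The arm is clear, so I'll hand in.

```bash
python3 -c "
from workcell import *
print(close_job())"
```

```text
the job is handed in; nothing more can be done
None
```

I turned the wheel about 110° clockwise in two spoke pushes, leaving the valve stem at rest within about 1° of straight up. The arm is clear, the mixer, cups and bottles haven't moved, and the job is handed in at about 8.5 s.

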